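Latch the bread bin's sliding lid

TASK

The bread bin's sliding lid stands a few millimetres open: hook the latch's wire loop behind the keeper on the lid, then fold the lever over, past its toggle point, and press it fully down onto its stop so that the lid is drawn shut and held. Be gentle: feel your way, and never press or pull hard (30 N at most) on the lever, the lid or the bin. Leave the jars, the mug and the garlic where they stand, and let go of everything at the end.

Things in the scene. Friction and masses are not known exactly. Their poses are not given: they have to be found in the camera images.
- bin: White bread bin, fixed, 220 (x) x 160 (y) x 80 mm, flat wooden top at 80 mm. Origin: centre of its underside; z up; +x runs from the latch to the keeper. The top's front part (x < 15 mm) is a fixed deck with the steel latch, its rear part the sliding lid. The latch is hand-fitted, up to 3 mm off nominal in x, 2 mm in y, 3.5 mm in z (packing), which is not reported: feel for the lever's stop.
- deck (a point): Point on the bin's deck under the latch's nominal pivot, axes as the bin's. The pivot lies along y, nominally 17.5 mm above this point. Lever: flat steel bar, 62 mm long from the pivot, 5 mm thick, 24 mm wide in its outer 34 mm (14 mm before). On its stop it lies level, pointing to the bin's -x, top face nominally 20 mm above the deck.
- lever (a joint): Latch lever, rad: 0 flat on its stop (closed), pi/2 upright, up to 2.8 leaning over towards the keeper; 1.35 to 1.75 at the start. The pivot is stiff (0.11 N m): the lever mostly stays where it is left, even just past the toggle point (toggle at about 0.17 to 0.28), so press until the stop is felt. With the loop hooked, closing takes about 5 to 9 N at its end.
- loop_bar (a point): Middle of the loop's cross bar: steel, 6 mm thick, along the bin's y, a 10 mm knob at each end, 44 mm over the knobs (grip across these; it turns in the grip). Two legs, 31 mm apart, run 72.5 mm to a stiffish hinge on the lever, 16 mm from its pivot, and stretch up to 14 mm (12 N, then 2 N/mm). Starts up in the air. Moving it swings the lever (7 N). Taut 81 to 89 mm from the pivot.
- keeper (a point): Seat of the bar's centre in the keeper, a steel hook on the lid, 18 mm wide, open to the bin's +x; 8 mm above the lid. Post face 3 mm to -x of it; a lip above (underside 12.5, top 16 mm over the lid) reaches 4.5 mm to +x. So the bar comes down 8 mm or more to +x, onto the lid (then 5 mm above it), and goes back under the lip. Lid shut: 62 mm to +x of point deck.
- lid (a joint): Slide of the lid along the bin's +x, m: 0 shut, 0.006 open (start). A spring of 4 to 6.5 N pushes it open; only the latch keeps it shut.
- paprika: Loose spice jar, 46 mm wide, 106 mm tall, the one nearer the robot; origin at the centre of its underside. Bystander.
- cumin: Loose spice jar like the other, 46 mm wide, 106 mm tall, the one farther from the robot; origin at the centre of its underside. Bystander.
- mug_b: Loose dark and white mug, 86 x 121 x 99 mm; origin at the centre of its underside. Bystander.
- garlic: Loose garlic bulb, 60 mm; origin at its underside. Bystander.

How it is judged:
By the outcome, as a careful person would: the job done as asked, in the order asked, and still so for the second after the job is handed in, with the robot touching nothing.
It also fails if it takes over 58 s, if anything falls off the work surface, if the arm or the gripper's body presses on something with over 40 N, if the wrist force passes 120 N, or if a joint passes its speed limit or range.

ROBOT

A 6-joint arm with a two-finger parallel gripper is mounted at the origin on a cart in front of the work surface, level with it; the furniture and walls round the work are solid. World frame = base frame: x ahead of the robot, y to its left, z up, the work surface at z = 0. Lengths are in mm, angles in rad, forces in N, time in s.
With the tool pointing down it reaches from about 350 to 875 mm from the base axis. Payload 4.2 kg.
Tool frame: the origin (TCP) lies at the very end of the fingers, on their centre line; the grasp point (between the pads) lies 19 mm behind it; z points along the fingers, y is the line along which they close (so a half turn about z gives the same grasp; the last joint's range is limited). The gripper opens to 85 mm and grips with 20 to 120 N. Pads are 22 mm wide; open, the fingers measure 114 mm over their backs; the gripper's body (76 mm by 85 mm) begins 54 mm behind the grasp point. The pads swing forward as they close: fully open they stand 13 mm farther back than shut.
Start: joints at [-0.865, 0.385, 0.008, 0, -1.194, -0.259], TCP at [270.063, -563.618, 231.312] pointing down, gripper open.
Joint ranges: [-3.14, 3.14], [-1.21, 2.06], [-1.07, 1.41], [-3.16, 2.05], [-2.99, -0.16], [-3.1, 3.1]. Speed limits (rad/s): [2.79, 2.79, 3.14, 3.14, 3.14, 3.14].

INTERFACE

Orientations are given as a unit quaternion [x, y, z, w].
In Python, from bench import arm, viewer gives the robot as it stands. The module is installed in compiled form; this text tells all that it offers.
- The arm moves only by the shell command python3 -m jog 'ROWS' [OPENING]. ROWS is a JSON object whose key "plan" holds a list of rows, 1 to 10 of them, each of 6 numbers: dx, dy, dz in parts of the range, where 1.0 means 75 cm, then a rotation vector rx, ry, rz in shares of 4 rad (1.0 is 4 rad); each row is the pose to reach, as a shift and turn from the pose commanded when the command began, along the tool's axes at that moment; what a row does not reach only later rows make up. A row lasts 1/10 s, in which the tool goes at most 50 mm and 0.15 rad, less where a joint would pass 70% of its speed; a pose out of reach is approached as far as the arm can. OPENING is the finger opening in mm, set as the command begins (- or left out keeps the last). The fingers move at their own pace and stop on an object; the grip force is fixed at half the most. Time passes only in rows, so rows that do not move let the fingers close. It prints the time, the measured TCP pose, the force, the opening and the grip force at its end. A shift or turn number past 1, either way, is cut back to 1. Input that does not fit is refused with a message, and nothing moves.
- arm.read_state(): the state, without advancing time (a new reading comes with each control period).
- viewer.get_image(name): name is "scene" or "top"; returns (picture, depth): 420x560x3 uint8, blue, green, red; 420x560 float32, mm along the optical axis (not along the pixel's ray), 0 where there is no reading.
- viewer.get_calibration(name): a dict with "K" (3x3 intrinsics, pixels), "D" ([k1, k2, p1, p2, k3] as OpenCV has them; the pictures are not rectified), "rvec" (rotation vector, rad) and "tvec" (3), from world to camera coordinates, as OpenCV has them. Camera axes: x right, y down, z forward; pixel columns grow to the right and rows downward; lengths in mm; the calibration is good to about 2 mm. A picture is of the moment at which its call begins. get_calibration takes no time and is no camera call.
- arm.job_done(): hands the job in; it is judged then, once.
The state is a dict: "clock": time; "joints": joint angles; "joint_vel": joint speeds; "joint_efforts": joint torques, N m; "position": TCP position; "ee_rot": TCP orientation; "contact_force": force on the tool from outside, world axes, zero at the start; "wrist_torque": the same for the moment, N m; "gripper_width": finger opening in mm; "grasp_force": force on a finger pad.
Only numpy, scipy, OpenCV 4.12 (cv2) and the standard library are available. Lean on these libraries where they do the work, as an engineer would, in place of code of your own. Each camera call takes 0.05 s, during which the arm holds its last target. There are 200 camera calls.

## Working session

There is one attempt and no reset: what is moved stays moved. The work goes in short steps, Python scripts to look and compute and a shell command to move; the robot and the scene stay as the last step left them, time stands still between calls to the robot, and variables do not carry over. Pictures are saved under pics/ and viewed, at most 10 in all, crops included, and the job is handed in when it is done.

```bash
mkdir -p pics; python3 - <<'E'
from bench import arm, viewer
import cv2,numpy as np
for n in("scene","top"):
    p,d=viewer.get_image(n); cv2.imwrite(f"pics/{n}0.png",p); np.save(f"pics/{n}0.npy",d)
    c=viewer.get_calibration(n); R=cv2.Rodrigues(np.array(c["rvec"],float))[0]
    print(n,np.array(c["K"]).round(1).tolist(),np.round(c["D"],3),"cam",(-R.T@np.array(c["tvec"]).ravel()).round(0),"fwd",R[2].round(2))
s=arm.read_state();print({k:np.round(v,3) for k,v in s.items()})
E
```

```text
scene [[529.8, 0.0, 274.3], [0.0, 529.8, 207.9], [0.0, 0.0, 1.0]] [0.002 0.    0.    0.    0.   ] cam [-10. 795. 720.] fwd [ 0.41 -0.69 -0.59]
top [[381.2, 0.0, 276.5], [0.0, 381.2, 212.6], [0.0, 0.0, 1.0]] [0.017 0.    0.    0.    0.   ] cam [ 383.   55. 1019.] fwd [ 0.06 -0.02 -1.  ]
{'clock': np.float64(0.1), 'joints': array([-0.865,  0.385,  0.007, -0.   , -1.194, -0.259]), 'joint_vel': array([ 0.   , -0.002,  0.002,  0.001,  0.   ,  0.   ]), 'joint_efforts': array([ 0.0000e+00, -3.9332e+01,  1.8893e+01,  4.1980e+00, -3.0000e-03,
        0.0000e+00]), 'position': array([ 269.835, -563.181,  230.332]), 'ee_rot': array([-0.221,  0.975,  0.001, -0.   ]), 'contact_force': array([0.245, 0.287, 0.195]), 'wrist_torque': array([ 0.004, -0.01 ,  0.044]), 'grasp_force': np.float64(0.0), 'gripper_width': np.float64(85.091)}
```

View pics/scene0.png

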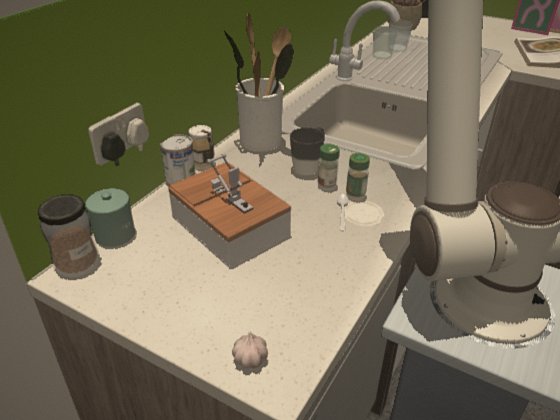

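View pics/top0.png

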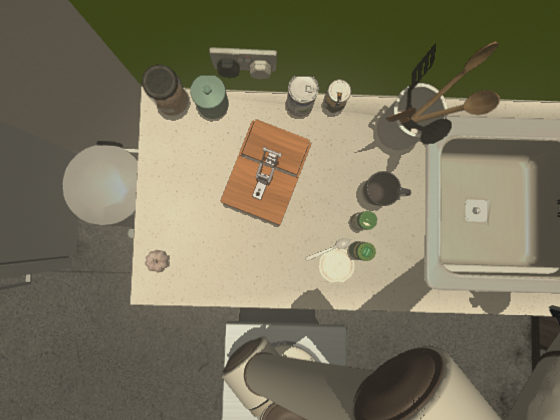

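The scene view shows the bin at about (230,205) and the top view at (265,172). In the top view the latch lever is at (260,187) and the keeper end is up around (270,155). The mug is at (382,188), the jars at (366,220) and (365,252), and the garlic at (157,261). Next I'll measure the bin and zoom in.

```bash
cat > h.py <<'E'
import cv2,numpy as np
from bench import arm,viewer
def cal(n):
    c=viewer.get_calibration(n); R=cv2.Rodrigues(np.array(c["rvec"],float))[0]; t=np.array(c["tvec"],float).ravel()
    return np.array(c["K"],float),np.array(c["D"],float),R,t
def ray(n,uv):
    K,D,R,t=cal(n); q=cv2.undistortPoints(np.array(uv,float).reshape(-1,1,2),K,D).reshape(-1,2)
    d=np.c_[q,np.ones(len(q))]@R; return -R.T@t,d
def plane(n,uv,z):
    o,d=ray(n,uv); return o+d*((z-o[2])/d[:,2])[:,None]
def tri(uvs,uvt):
    o1,a=ray("scene",[uvs]);o2,b=ray("top",[uvt]);a=a[0]/np.linalg.norm(a);b=b[0]/np.linalg.norm(b)
    s=np.linalg.lstsq(np.c_[a,-b],o2-o1,rcond=None)[0];p=o1+a*s[0];q=o2+b*s[1]
    return (p+q)/2,np.linalg.norm(p-q)
def proj(n,P):
    K,D,R,t=cal(n);return cv2.projectPoints(np.array(P,float).reshape(-1,1,3),R,t,K,D)[0].reshape(-1,2)
E
python3 - <<'E'
from h import *
for n,box,f in(("scene",(155,145,150,112),5),("top",(205,105,120,120),5)):
    p=cv2.imread(f"pics/{n}0.png"); hsv=cv2.cvtColor(p,cv2.COLOR_BGR2HSV)
    m=cv2.inRange(hsv,(3,100,60),(16,255,255)); x,y,w,h=box
    mm=np.zeros_like(m);mm[y:y+h,x:x+w]=m[y:y+h,x:x+w]
    mm=cv2.morphologyEx(mm,cv2.MORPH_CLOSE,np.ones((9,9)))
    c=max(cv2.findContours(mm,0,2)[0],key=cv2.contourArea); hull=cv2.convexHull(c)
    q=cv2.approxPolyDP(hull,6,True).reshape(-1,2); print(n,q.tolist())
    P=plane(n,q,80); print(P.round(0).tolist(),"sides",np.linalg.norm(P-np.roll(P,-1,0),axis=1).round(0),"mean",P.mean(0).round(1))
    if n=="top": print(cv2.minAreaRect(P[:,:2].astype(np.float32)))
    d=np.load(f"pics/{n}0.npy"); 
    cv2.imwrite(f"pics/{n}c.png",cv2.resize(p[y:y+h,x:x+w],None,fx=f,fy=f,interpolation=cv2.INTER_CUBIC))
E
```

```text
scene [[169, 184], [229, 163], [289, 210], [228, 241]]
[[674.0, 92.0, 80.0], [613.0, -46.0, 80.0], [405.0, 40.0, 80.0], [455.0, 184.0, 80.0]] sides [151. 225. 152. 238.] mean [536.7  67.5  80. ]
top [[309, 140], [279, 224], [221, 201], [253, 120]]
[[622.0, -40.0, 80.0], [410.0, 28.0, 80.0], [462.0, 173.0, 80.0], [668.0, 101.0, 80.0]] sides [223. 154. 218. 148.] mean [540.4  65.5  80. ]
((539.6881103515625, 67.04795837402344), (153.58375549316406, 222.90872192382812), 72.04151916503906)
```

View pics/scenec.png

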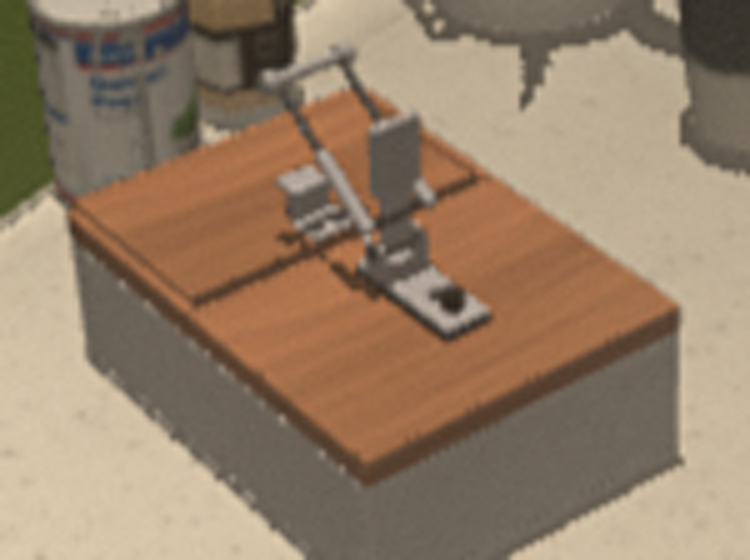

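View pics/topc.png

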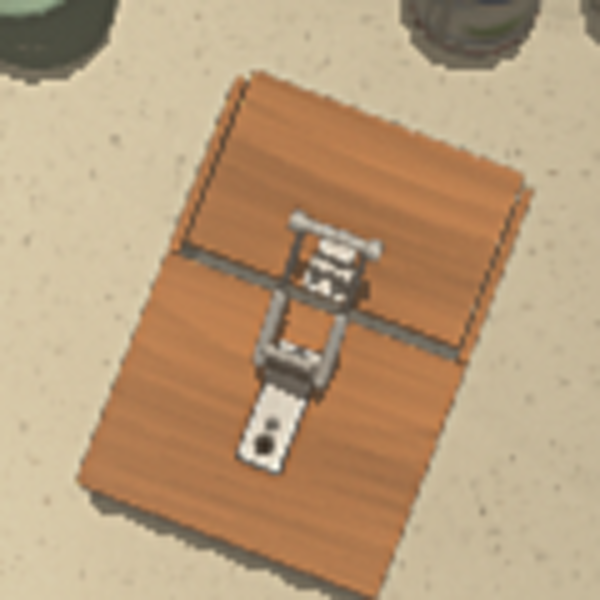

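The crops show the bar knobs at scene crop (272,80) and (346,55), and at top crop (298,220) and (375,250). The keeper is around (312,195) in the scene crop and (335,262) in the top crop. The lever stands nearly upright at scene crop (395,150). Next I'll triangulate these points.

```bash
cat >> h.py <<'E'
yaw=np.deg2rad(-17.96); C=np.array([539.5,66.5,80.]); X=np.array([np.cos(yaw),np.sin(yaw),0]);Y=np.array([-X[1],X[0],0]);Z=np.array([0,0,1.])
B=np.c_[X,Y,Z]
def bin(P): return (np.asarray(P)-C)@B   # bin axes, origin on top centre
def sc(u,v): return ((u+.5)/5-.5+155,(v+.5)/5-.5+145)
def tc(u,v): return ((u+.5)/5-.5+205,(v+.5)/5-.5+105)
E
python3 - <<'E'
from h import *
for k,a,b in(("knob+y",(272,82),(298,220)),("knob-y",(346,57),(375,250)),("plate far corner +y",(445,337),(238,458)),("plate -y",(489,317),(282,470)),
 ("lip",(304,177),(338,245)),("legtop hinge +y",(373,252),(262,360))):
    P,e=tri(sc(*a),tc(*b)); print(k,P.round(1),"gap",e.round(1),"bin",bin(P).round(1))
# bin edges: gap line ends & corner heights
for k,a,b in(("corner near",(368,475),(80,485)),("corner far+y",(70,205),(243,78)),("corner -y near",(680,312),(380,597)),("gap +y",(197,300),(185,247)),("gap -y",(478,178),(458,355))):
    P,e=tri(sc(*a),tc(*b)); print(k,P.round(1),"gap",e.round(1),"bin",bin(P).round(1))
o,d=ray("scene",[sc(0,0)])
D=np.load("pics/top0.npy");Ds=np.load("pics/scene0.npy")
def dp(n,D,x0,x1,y0,y1):
    K,Dd,R,t=cal(n); vv,uu=np.mgrid[y0:y1,x0:x1]; z=D[y0:y1,x0:x1].ravel()
    q=cv2.undistortPoints(np.c_[uu.ravel(),vv.ravel()].astype(float).reshape(-1,1,2),K,Dd).reshape(-1,2)
    p=(np.c_[q,np.ones(len(q))]*z[:,None]-t)@R; return bin(p[z>0])
for n,DD,b in(("scene",Ds,(200,250,145,215)),("top",D,(245,290,140,205))):
    p=dp(n,DD,*b); print(n,"wood z",np.median(p[:,2]).round(1)); p=p[(p[:,2]>8)&(p[:,2]<130)&(abs(p[:,0])<70)&(abs(p[:,1])<40)]
    p=p[np.argsort(p[:,2])]; print(p[::max(1,len(p)//45)].round(0).astype(int).tolist())
E
```

```text
knob+y [578.3  69.  156.4] gap 1.7 bin [36.2 14.4 76.4]
knob-y [566.5  33.5 153.6] gap 1.2 bin [ 35.9 -23.1  73.6]
plate far corner +y [476.8  96.7  83.4] gap 1.2 bin [-69.    9.4   3.4]
plate -y [471.   74.6  81.6] gap 0.3 bin [-67.6 -13.4   1.6]
lip [580.   50.3  98.9] gap 1.0 bin [43.6 -2.9 18.9]
legtop hinge +y [521.2  84.9 102.1] gap 2.7 bin [-23.1  11.9  22.1]
corner near [461.3 174.6  74. ] gap 0.1 bin [-107.7   78.7   -6. ]
corner far+y [666.7 100.7  83.4] gap 1.5 bin [110.4  71.7   3.4]
corner -y near [410.2  24.2  75.4] gap 0.1 bin [-110.   -80.1   -4.6]
gap +y [580.2 126.   81.4] gap 0.8 bin [20.4 69.2  1.4]
gap -y [531.4 -10.8  80.3] gap 0.1 bin [ 16.2 -76.    0.3]
scene wood z 1.1
[[-30, -9, 8], [-49, 1, 8], [-36, 1, 9], [-62, -2, 9], [-70, 7, 10], [-58, 2, 11], [41, 5, 13], [-62, -2, 14], [-28, -14, 15], [39, -9, 16], [-25, 5, 17], [45, -3, 18], [-26, 3, 19], [-22, 0, 21], [-23, 3, 23], [-24, -6, 27], [-25, -1, 32], [-24, 11, 35], [-21, 13, 36], [-22, -6, 38], [-20, 10, 39], [-26, 2, 41], [-24, -8, 43], [-21, 2, 46], [-9, 14, 48], [-24, -3, 50], [-23, 9, 52], [-24, -6, 
[... 263 characters left out ...]
 81]]
top wood z 1.2
[[-52, -3, 8], [-40, -1, 8], [-47, 4, 9], [-30, 2, 9], [-27, -7, 9], [-29, -2, 9], [-36, -5, 11], [-28, 8, 13], [-59, 0, 14], [40, -6, 16], [43, -10, 17], [-64, -2, 18], [43, 3, 19], [-26, -6, 33], [-24, -19, 36], [-25, -16, 36], [-21, 13, 38], [-17, 17, 41], [-17, 14, 42], [-15, -20, 44], [-25, -6, 46], [-3, 16, 48], [-25, 6, 49], [-9, -18, 51], [-6, -20, 53], [-3, -16, 54], [-24, -14, 56], [2, -17, 57], [9, -17, 59], [18, 12, 61], [-26, -4, 63], [21, -19, 65], [-26, 0, 68], [22, -19, 72], [32, 12, 75], [34, -12, 75], [37, 6, 76], [35, 3, 77], [36, -14, 78], [40, 14, 78], [37, 3, 79], [37, -23, 79], [34, -17, 80], [-25, -9, 80], [36, 18, 81], [-26, 7, 81], [35, 12, 83]]
```

```bash
cat >> h.py <<'E'
from scipy.spatial.transform import Rotation as Rn
def want(tilt,yawoff=0):  # tool z = down, leaning: body toward +x bin by tilt ; tool y=+Y
    z=-np.cos(tilt)*Z-np.sin(tilt)*X; y=Y; x=np.cross(y,z)
    return Rn.from_matrix(np.c_[x,y,z])*Rn.from_euler("z",yawoff)
def go(p,tilt,yawoff=0):
    "p: TCP target in bin axes"
    s=arm.read_state(); R=Rn.from_quat(s["ee_rot"]); W=C+B@np.array(p,float)
    print("shift",R.inv().apply(W-s["position"]).round(1),"rot",(R.inv()*want(tilt,yawoff)).as_rotvec().round(3))
def st():
    s=arm.read_state();R=Rn.from_quat(s["ee_rot"])
    print("t",round(s["clock"],2),"tcp bin",bin(s["position"]).round(1),"F bin",(np.array(s["contact_force"])@B).round(1),"w",round(s["gripper_width"],1),"g",round(s["grasp_force"],1),"toolz",(R.as_matrix()[:,2]@B).round(2),"q",np.round(s["joints"],2))
E
python3 - <<'E'
from h import *
st();go([36,-4,140],0.15);go([36,-4,140],0.15,np.pi);print(C+B@[36,-4,75])
E
```

```text
t 0.1 tcp bin [ -62.4 -682.2  150.3] F bin [0.1 0.3 0.2] w 85.1 g 0.0 toolz [-0.  0. -1.] q [-0.87  0.39  0.01 -0.   -1.19 -0.26]
shift [-538.5  423.7   11.1] rot [-0.055  0.142  0.759]
shift [-538.5  423.7   11.1] rot [-0.177 -0.069 -2.376]
[572.51238086  51.59420549 155.        ]
```

Careful with the scale: shifts go in shares of 75 cm and turns go in shares of 4 rad. That gives: -360 mm / 750 = -0.48, 283 mm / 750 = 0.3773, 0.15 rad / 4 = 0.0375.

```bash
python3 -m jog '{"plan":[[-0.048, 0.0373, 0, 0, 0, 0.0125], [-0.096, 0.076, 0, 0, 0, 0.025], [-0.144, 0.1133, 0, 0, 0, 0.0375], [-0.192, 0.1507, 0, 0, 0, 0.05], [-0.24, 0.1893, 0, 0, 0, 0.0625], [-0.288, 0.2267, 0, 0, 0, 0.075], [-0.336, 0.264, 0, 0, 0, 0.0875], [-0.384, 0.3027, 0, 0, 0, 0.1], [-0.432, 0.34, 0, 0, 0, 0.1125], [-0.48, 0.3773, 0, 0, 0, 0.125]]}' 85; python3 -c "
from h import *
st();go([36,-4,140],0.15)"
```

```text
clock: 1.1
position: [472.7, -150.9, 231.2]
ee_rot: [0.028, 1.0, 0.0, -0.0]
contact_force: [0.7, -0.9, 0.6]
gripper_width: 85.0
grasp_force: 0.0
t 1.1 tcp bin [   3.5 -227.5  151.2] F bin [ 0.9 -0.6  0.6] w 85.0 g 0.0 toolz [-0.  0. -1.] q [ 0.02  0.16 -0.3  -0.   -1.11 -1.64]
shift [-88.6 207.7  11.2] rot [-0.019  0.149  0.258]
```

Scaled: 207 mm / 750 = 0.276, 168 mm / 750 = 0.224, 0.258 rad / 4 = 0.0645.

```bash
python3 -m jog '{"plan":[[-0.024, 0.056, 0, 0, 0.0075, 0.0125], [-0.048, 0.112, 0, 0, 0.015, 0.025], [-0.072, 0.168, 0, -0.0025, 0.0225, 0.0375], [-0.096, 0.224, 0.0067, -0.0025, 0.03, 0.05], [-0.1173, 0.276, 0.0147, -0.005, 0.0373, 0.0645], [-0.1173, 0.276, 0.0147, -0.005, 0.0373, 0.0645], [-0.1173, 0.276, 0.0147, -0.005, 0.0373, 0.0645]]}' 75; python3 -c "
from h import *
st();go([36,-4,69],0.15)
for n in('scene','top'):
    p,d=viewer.get_image(n);cv2.imwrite('pics/%s1.png'%n,p)
a=cv2.resize(cv2.imread('pics/scene1.png')[110:230,170:270],None,fx=4,fy=4,interpolation=2);b=cv2.resize(cv2.imread('pics/top1.png')[100:220,215:315],None,fx=4,fy=4,interpolation=2)
cv2.imwrite('pics/m1.png',np.hstack([a,b]))"
```

```text
clock: 1.8
position: [571.2, 49.8, 219.1]
ee_rot: [0.154, 0.985, 0.011, -0.075]
contact_force: [-0.0, -0.1, 1.1]
gripper_width: 75.2
grasp_force: 0.0
t 1.8 tcp bin [ 35.3  -6.1 139.1] F bin [ 0.  -0.1  1.1] w 75.2 g 0.0 toolz [-0.15 -0.   -0.99] q [ 0.32  0.38 -0.01 -0.09 -1.31 -2.17]
shift [-11.3   2.1  69.2] rot [-0.001 -0.002  0.003]
```

View pics/m1.png

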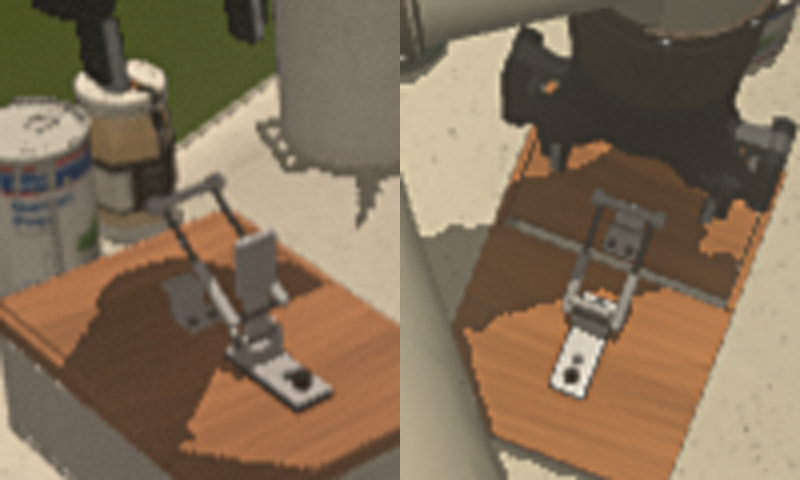

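The gripper is above the bar. Its fingertips are at crop (115,75) and (255,40) in the scene view and (557,165) and (712,215) in the top view, spread on both sides of the bar. I'll check the camera-to-robot offset from the fingertips.

```bash
python3 -c "
from h import *
for k,a,b in (('f+y',(115,75),(557,165)),('f-y',(255,38),(712,215))):
    A=((a[0]+.5)/4-.5+170,(a[1]+.5)/4-.5+110);Bq=((b[0]-400+.5)/4-.5+215,(b[1]+.5)/4-.5+100)
    P,e=tri(A,Bq);print(k,bin(P).round(1),e.round(1))
for k,a,b in (('k+y',(161,208),(599,198)),('k-y',(215,183),(655,220))):
    A=((a[0]+.5)/4-.5+170,(a[1]+.5)/4-.5+110);Bq=((b[0]-400+.5)/4-.5+215,(b[1]+.5)/4-.5+100)
    P,e=tri(A,Bq);print(k,bin(P).round(1),e.round(1))
"
```

```text
f+y [ 28.   34.6 160.5] 3.4
f-y [ 32.  -50.4 150.5] 0.4
k+y [35.2 13.4 75.1] 2.4
k-y [ 34.1 -20.7  76.9] 1.4
```

Scaled: 68 mm / 750 = 0.0907, 57 mm / 750 = 0.076.

```bash
python3 -m jog '{"plan":[[-0.004, 0.0013, 0.02, 0, 0, 0], [-0.008, 0.0027, 0.04, 0, 0, 0], [-0.0107, 0.0027, 0.06, 0, 0, 0], [-0.0133, 0.0027, 0.076, 0, 0, 0], [-0.0147, 0.0027, 0.0907, 0, 0, 0], [-0.0147, 0.0027, 0.0907, 0, 0, 0]]}'; python3 -c "
from h import *
st();go([34.5,-4,69.5],0.15)"; python3 -m jog '{"plan":[[0, 0, 0, 0, 0, 0], [0, 0, 0, 0, 0, 0], [0, 0, 0, 0, 0, 0], [0, 0, 0, 0, 0, 0], [0, 0, 0, 0, 0, 0]]}' 30;python3 -c "
from h import *
st()"
```

```text
clock: 2.5
position: [571.5, 50.2, 150.1]
ee_rot: [0.155, 0.985, 0.011, -0.075]
contact_force: [0.1, 0.0, 0.3]
gripper_width: 74.7
grasp_force: 0.0
t 2.5 tcp bin [35.4 -5.6 70.1] F bin [0.1 0.  0.3] w 74.7 g 0.0 toolz [-0.15 -0.   -0.99] q [ 0.32  0.44 -0.1  -0.1  -1.16 -2.16]
shift [0.8 1.6 0.8] rot [-0.001 -0.003  0.001]
clock: 3.0
position: [574.1, 51.4, 152.5]
ee_rot: [0.155, 0.985, 0.013, -0.072]
contact_force: [2.9, 1.7, 1.8]
gripper_width: 40.2
grasp_force: 60.2
t 3.0 tcp bin [37.6 -3.7 72.5] F bin [2.2 2.5 1.8] w 40.2 g 60.2 toolz [-0.15  0.   -0.99] q [ 0.32  0.44 -0.09 -0.1  -1.16 -2.16]
```

Scaled: 7 mm / 750 = 0.0093, 3 mm / 750 = 0.004.

```bash
python3 -m jog '{"plan":[[0, 0, 0, 0, 0, 0], [0, 0, 0, 0, 0, 0], [0, 0, 0, 0, 0, 0]]}' 60; python3 -m jog '{"plan":[[0, 0.0013, 0.004, 0, 0, 0], [0, 0.0013, 0.0093, 0, 0, 0], [0, 0.0013, 0.0093, 0, 0, 0]]}' ;python3 -c "
from h import *
st()"; python3 -m jog '{"plan":[[0, 0, 0, 0, 0, 0], [0, 0, 0, 0, 0, 0], [0, 0, 0, 0, 0, 0], [0, 0, 0, 0, 0, 0], [0, 0, 0, 0, 0, 0]]}' 30;python3 -c "
from h import *
st()
for n in('scene','top'):
    p,d=viewer.get_image(n);cv2.imwrite('pics/%s2.png'%n,p)
a=cv2.resize(cv2.imread('pics/scene2.png')[110:230,170:270],None,fx=4,fy=4,interpolation=2);b=cv2.resize(cv2.imread('pics/top2.png')[100:220,215:315],None,fx=4,fy=4,interpolation=2)
cv2.imwrite('pics/m2.png',np.hstack([a,b]))"
```

```text
clock: 3.3
position: [571.7, 50.5, 150.9]
ee_rot: [0.155, 0.985, 0.011, -0.075]
contact_force: [-0.3, 0.3, 0.2]
gripper_width: 60.0
grasp_force: 0.0
clock: 3.6
position: [571.2, 52.1, 143.5]
ee_rot: [0.155, 0.985, 0.012, -0.075]
contact_force: [-0.4, -0.1, -0.5]
gripper_width: 60.2
grasp_force: 0.0
t 3.6 tcp bin [34.6 -3.9 63.5] F bin [-0.3 -0.2 -0.5] w 60.2 g 0.0 toolz [-0.15 -0.   -0.99] q [ 0.32  0.44 -0.1  -0.1  -1.15 -2.16]
clock: 4.1
position: [572.2, 52.3, 144.6]
ee_rot: [0.155, 0.985, 0.012, -0.074]
contact_force: [0.7, 1.1, 0.1]
gripper_width: 41.4
grasp_force: 60.6
t 4.1 tcp bin [35.5 -3.4 64.6] F bin [0.3 1.2 0.1] w 41.4 g 60.6 toolz [-0.15  0.   -0.99] q [ 0.32  0.44 -0.1  -0.1  -1.15 -2.16]
```

View pics/m2.png

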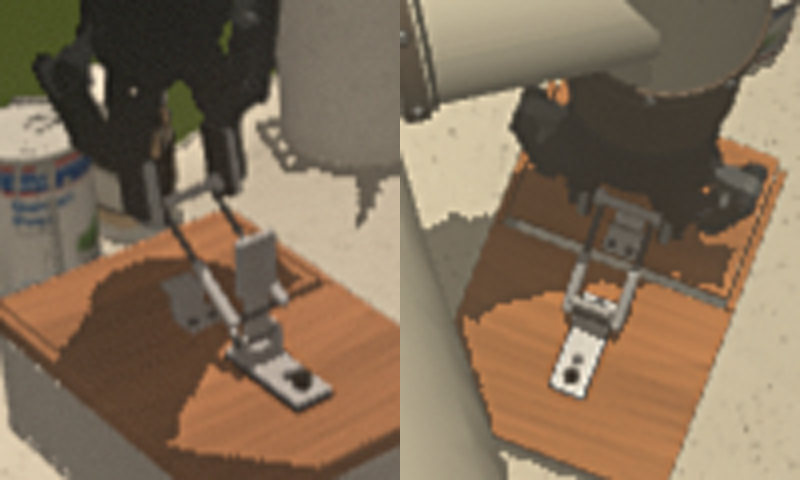

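The picture shows the knobs at scene crop (170,210) and (215,187) held between the pads, with the tips a little below them. To leave room above the lid I'll regrip about 3 mm higher, then move the bar.

Scaled: -3 mm / 750 = -0.004.

```bash
python3 -m jog '{"plan":[[0, 0, 0, 0, 0, 0], [0, 0, 0, 0, 0, 0], [0, 0, -0.004, 0, 0, 0], [0, 0, -0.004, 0, 0, 0]]}' 55; python3 -m jog '{"plan":[[0, 0, 0, 0, 0, 0], [0, 0, 0, 0, 0, 0], [0, 0, 0, 0, 0, 0], [0, 0, 0, 0, 0, 0]]}' 30;python3 -c "
from h import *
st()
s=arm.read_state();p=bin(s['position'])
go(p+[18,0,-35],0.15)
go(p+[18,0,-54],0.15)"
```

```text
clock: 4.6
position: [572.6, 51.9, 148.0]
ee_rot: [0.155, 0.985, 0.012, -0.074]
contact_force: [-0.0, 0.1, -0.5]
gripper_width: 55.1
grasp_force: 0.0
clock: 5.0
position: [573.0, 52.1, 147.8]
ee_rot: [0.155, 0.985, 0.012, -0.073]
contact_force: [1.6, 0.9, 1.6]
gripper_width: 41.5
grasp_force: 60.4
t 5.0 tcp bin [36.3 -3.4 67.8] F bin [1.2 1.3 1.6] w 41.5 g 60.4 toolz [-0.15  0.   -0.99] q [ 0.32  0.44 -0.1  -0.1  -1.15 -2.16]
shift [-23.   -0.1  32. ] rot [0.001 0.001 0.002]
shift [-25.8  -0.1  50.7] rot [0.001 0.001 0.002]
```

Scaled: 32 mm / 750 = 0.0427, -23 mm / 750 = -0.0307.

```bash
python3 -m jog '{"plan":[[-0.008, 0, 0.008, 0, 0, 0], [-0.016, 0, 0.0173, 0, 0, 0], [-0.024, 0, 0.0293, 0, 0, 0], [-0.0307, 0, 0.0427, 0, 0, 0], [-0.0307, 0, 0.0427, 0, 0, 0]]}';python3 -c "
from h import *
st()
go([55,-3.4,17],0.1)
for n in('scene','top'):
    p,d=viewer.get_image(n);cv2.imwrite('pics/%s3.png'%n,p)
a=cv2.resize(cv2.imread('pics/scene3.png')[110:230,170:270],None,fx=4,fy=4,interpolation=2);b=cv2.resize(cv2.imread('pics/top3.png')[100:220,215:315],None,fx=4,fy=4,interpolation=2)
cv2.imwrite('pics/m3.png',np.hstack([a,b]))"
```

```text
clock: 5.5
position: [587.7, 46.7, 108.8]
ee_rot: [0.155, 0.985, 0.011, -0.077]
contact_force: [-3.6, 3.4, -0.6]
gripper_width: 40.9
grasp_force: 61.7
t 5.5 tcp bin [51.9 -3.9 28.8] F bin [-4.4  2.1 -0.6] w 40.9 g 61.7 toolz [-0.16 -0.   -0.99] q [ 0.31  0.51 -0.1  -0.1  -1.1  -2.14]
shift [-4.9  0.5 11.2] rot [-0.001 -0.056  0.   ]
```

View pics/m3.png

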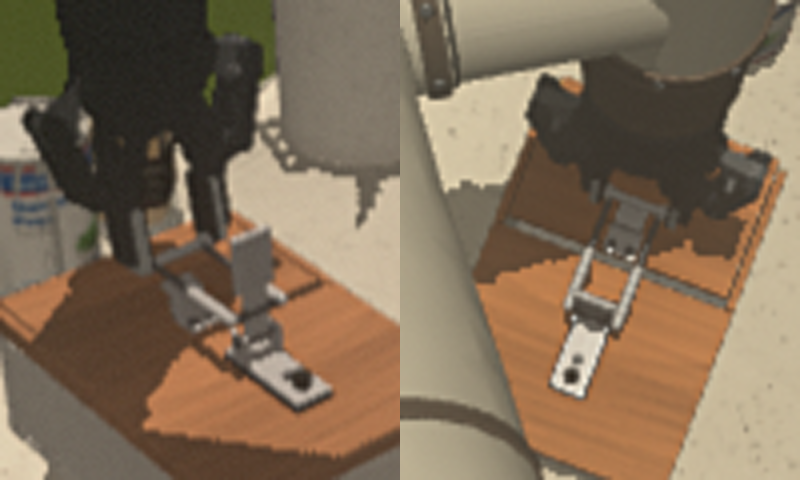

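The bar is held at scene crop (180,255), and the lever is starting to lean toward the keeper. I'll go down in steps beyond the lip.

Scaled: 11 mm / 750 = 0.0147, -7 mm / 750 = -0.0093, -0.05 rad / 4 = -0.0125.

```bash
python3 -m jog '{"plan":[[-0.004, 0, 0.004, 0, 0, 0], [-0.008, 0, 0.0093, 0, 0, 0], [-0.0093, 0, 0.0147, 0, -0.0075, 0], [-0.0093, 0, 0.0147, 0, -0.0125, 0], [-0.0093, 0, 0.0147, 0, -0.0125, 0]]}';python3 -c "
from h import *
st()
go([55,-3.4,0],0.1)"
```

```text
clock: 6.1
position: [592.5, 45.2, 99.8]
ee_rot: [0.155, 0.987, 0.008, -0.051]
contact_force: [-4.4, 3.3, 1.2]
gripper_width: 40.5
grasp_force: 62.3
t 6.1 tcp bin [57.  -3.9 19.8] F bin [-5.2  1.7  1.2] w 40.5 g 62.3 toolz [-0.1  -0.   -0.99] q [ 0.32  0.5  -0.14 -0.07 -1.02 -2.16]
shift [-0.1  0.5 19.9] rot [-0.001 -0.004  0.002]
```

Scaled: 12 mm / 750 = 0.016, 9 mm / 750 = 0.012.

```bash
python3 -m jog '{"plan":[[0, 0, 0.004, 0, 0, 0], [0, 0, 0.008, 0, 0, 0], [0, 0, 0.012, 0, 0, 0], [0, 0, 0.016, 0, 0, 0], [0, 0, 0.016, 0, 0, 0]]}';python3 -c "
from h import *
st()
go([55,-3.4,0],0.1)"
```

```text
clock: 6.6
position: [593.0, 45.2, 88.2]
ee_rot: [0.155, 0.987, 0.008, -0.05]
contact_force: [-3.7, 2.1, 2.4]
gripper_width: 40.6
grasp_force: 62.8
t 6.6 tcp bin [57.5 -3.8  8.2] F bin [-4.2  0.8  2.4] w 40.6 g 62.8 toolz [-0.1  -0.   -0.99] q [ 0.32  0.51 -0.15 -0.07 -0.99 -2.16]
shift [1.6 0.4 8.4] rot [-0.    -0.001  0.002]
```

Scaled: 6 mm / 750 = 0.008, 4 mm / 750 = 0.0053.

```bash
python3 -m jog '{"plan":[[0, 0, 0.0027, 0, 0, 0], [0, 0, 0.0053, 0, 0, 0], [0, 0, 0.008, 0, 0, 0], [0, 0, 0.008, 0, 0, 0]]}';python3 -c "
from h import *
st()"; python3 -m jog '{"plan":[[0, 0, 0.0013, 0, 0, 0], [0, 0, 0.0027, 0, 0, 0], [0, 0, 0.004, 0, 0, 0], [0, 0, 0.004, 0, 0, 0]]}';python3 -c "
from h import *
st()"
```

```text
clock: 7.0
position: [593.5, 45.3, 82.3]
ee_rot: [0.155, 0.987, 0.008, -0.049]
contact_force: [-1.9, 1.7, 0.4]
gripper_width: 40.4
grasp_force: 60.4
t 7.0 tcp bin [57.9 -3.5  2.3] F bin [-2.4  1.   0.4] w 40.4 g 60.4 toolz [-0.1  0.  -1. ] q [ 0.32  0.52 -0.16 -0.07 -0.97 -2.16]
clock: 7.4
position: [593.6, 45.3, 81.9]
ee_rot: [0.155, 0.987, 0.008, -0.048]
contact_force: [-4.4, 0.7, 10.7]
gripper_width: 40.6
grasp_force: 61.3
t 7.4 tcp bin [58.  -3.4  1.9] F bin [-4.4 -0.7 10.7] w 40.6 g 61.3 toolz [-0.1  0.  -1. ] q [ 0.32  0.52 -0.16 -0.07 -0.97 -2.16]
```

Scaled: 4 mm / 750 = 0.0053, -1.5 mm / 750 = -0.002.

```bash
python3 -m jog '{"plan":[[0, 0, -0.002, 0, 0, 0], [0.0027, 0, -0.0023, 0, 0, 0], [0.0053, 0, -0.0025, 0, 0, 0], [0.0053, 0, -0.0025, 0, 0, 0]]}';python3 -c "
from h import *
st()"; python3 -m jog '{"plan":[[0.002, 0, -0.0001, 0, 0, 0], [0.004, 0, -0.0004, 0, 0, 0], [0.0053, 0, -0.0005, 0, 0, 0], [0.0053, 0, -0.0005, 0, 0, 0]]}';python3 -c "
from h import *
st()";  python3 -m jog '{"plan":[[0.0013, 0, -0.0001, 0, 0, 0], [0.0027, 0, -0.0003, 0, 0, 0], [0.0027, 0, -0.0003, 0, 0, 0]]}';python3 -c "
from h import *
st()
p,d=viewer.get_image('scene');cv2.imwrite('pics/m4.png',cv2.resize(p[130:220,170:270],None,fx=6,fy=6,interpolation=2))"
```

```text
clock: 7.8
position: [592.9, 46.0, 82.4]
ee_rot: [0.155, 0.987, 0.009, -0.045]
contact_force: [6.6, -4.6, -0.9]
gripper_width: 40.6
grasp_force: 61.0
t 7.8 tcp bin [57.1 -3.   2.4] F bin [ 7.7 -2.4 -0.9] w 40.6 g 61.0 toolz [-0.09  0.   -1.  ] q [ 0.32  0.51 -0.17 -0.07 -0.96 -2.16]
clock: 8.2
position: [589.2, 47.3, 82.7]
ee_rot: [0.155, 0.987, 0.009, -0.045]
contact_force: [7.4, -4.7, -3.5]
gripper_width: 40.6
grasp_force: 60.9
t 8.2 tcp bin [53.3 -3.   2.7] F bin [ 8.5 -2.2 -3.5] w 40.6 g 60.9 toolz [-0.09  0.   -1.  ] q [ 0.32  0.51 -0.18 -0.07 -0.96 -2.16]
clock: 8.5
position: [587.9, 47.8, 83.2]
ee_rot: [0.155, 0.987, 0.009, -0.044]
contact_force: [7.7, -4.4, -4.1]
gripper_width: 40.5
grasp_force: 61.0
t 8.5 tcp bin [51.8 -2.9  3.2] F bin [ 8.7 -1.8 -4.1] w 40.5 g 61.0 toolz [-0.09  0.   -1.  ] q [ 0.33  0.51 -0.18 -0.07 -0.96 -2.17]
```

View pics/m4.png

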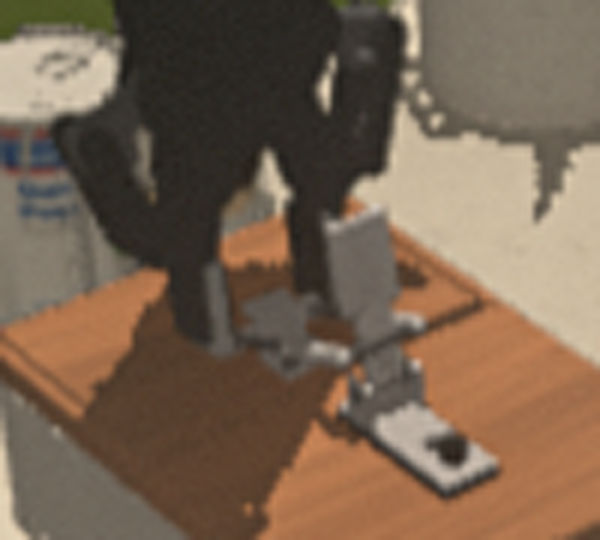

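The picture shows the pads low over the lid at scene crop (220,335), behind the keeper at (285,310), with the lever leaning toward the keeper. The force of about 8 N is lever friction, so I'll keep feeling back under the lip.

Scaled: 3 mm / 750 = 0.004, 2 mm / 750 = 0.0027.

```bash
python3 -m jog '{"plan":[[0.0013, 0, 0.0004, 0, 0, 0], [0.0027, 0, 0.0007, 0, 0, 0], [0.004, 0, 0.0008, 0, 0, 0], [0.004, 0, 0.0008, 0, 0, 0]]}';python3 -c "
from h import *
st()"; python3 -m jog '{"plan":[[0.0013, 0, 0, 0, 0, 0], [0.0027, 0, 0.0003, 0, 0, 0], [0.004, 0, 0.0003, 0, 0, 0], [0.004, 0, 0.0003, 0, 0, 0]]}';python3 -c "
from h import *
st()"
```

```text
clock: 8.95
position: [586.6, 48.3, 83.2]
ee_rot: [0.155, 0.987, 0.009, -0.042]
contact_force: [11.2, -8.2, -5.5]
gripper_width: 40.4
grasp_force: 61.0
t 8.95 tcp bin [50.4 -2.8  3.2] F bin [13.2 -4.3 -5.5] w 40.4 g 61.0 toolz [-0.09  0.   -1.  ] q [ 0.33  0.5  -0.19 -0.07 -0.95 -2.17]
clock: 9.35
position: [584.3, 49.1, 83.3]
ee_rot: [0.155, 0.987, 0.009, -0.042]
contact_force: [12.7, -7.4, -6.3]
gripper_width: 40.0
grasp_force: 61.2
t 9.35 tcp bin [47.9 -2.7  3.3] F bin [14.4 -3.2 -6.3] w 40.0 g 61.2 toolz [-0.09  0.   -1.  ] q [ 0.33  0.5  -0.19 -0.07 -0.95 -2.17]
```

The force step appeared at bar x of about 51, which matches the lip's end (about 50.5) and not the seat (about 43). The bar is riding slightly too high. I'll back off, regrip higher on the pads with less tilt, and go lower.

Scaled: -11 mm / 750 = -0.0147, -9 mm / 750 = -0.012.

```bash
python3 -m jog '{"plan":[[-0.004, 0, 0, 0, 0, 0], [-0.008, 0, 0, 0, 0, 0], [-0.012, 0, 0, 0, 0, 0], [-0.0147, 0, 0, 0, 0, 0], [-0.0147, 0, 0, 0, 0, 0]]}';python3 -c "
from h import *
st()"; python3 -m jog '{"plan":[[0, 0, 0, 0, 0, 0], [0, 0, 0, 0, 0, 0], [0, 0, 0, 0, 0, 0]]}' 52;python3 -c "
from h import *
st()";python3 -m jog '{"plan":[[0, 0, -0.0027, 0, -0.0075, 0], [0, 0, -0.0053, 0, -0.015, 0], [0, 0, -0.0053, 0, -0.015, 0]]}';python3 -c "
from h import *
st()"; python3 -m jog '{"plan":[[0, 0, 0, 0, 0, 0], [0, 0, 0, 0, 0, 0], [0, 0, 0, 0, 0, 0], [0, 0, 0, 0, 0, 0]]}' 30;python3 -c "
from h import *
st()"
```

```text
clock: 9.85
position: [587.2, 47.6, 82.2]
ee_rot: [0.155, 0.987, 0.008, -0.05]
contact_force: [-2.4, 2.9, 5.2]
gripper_width: 40.5
grasp_force: 62.6
t 9.85 tcp bin [51.2 -3.3  2.2] F bin [-3.2  2.1  5.2] w 40.5 g 62.6 toolz [-0.1   0.   -0.99] q [ 0.32  0.51 -0.17 -0.07 -0.97 -2.16]
clock: 10.15
position: [587.6, 47.0, 81.2]
ee_rot: [0.155, 0.987, 0.008, -0.05]
contact_force: [-0.1, -0.1, 0.7]
gripper_width: 52.0
grasp_force: 0.0
t 10.15 tcp bin [51.7 -3.8  1.2] F bin [-0.  -0.2  0.7] w 52.0 g 0.0 toolz [-0.1  -0.   -0.99] q [ 0.32  0.51 -0.17 -0.07 -0.97 -2.16]
clock: 10.45
position: [587.5, 46.9, 85.7]
ee_rot: [0.155, 0.988, 0.003, -0.02]
contact_force: [-0.3, -0.3, -0.1]
gripper_width: 51.9
grasp_force: 0.0
t 10.45 tcp bin [51.7 -3.8  5.7] F bin [-0.2 -0.4 -0.1] w 51.9 g 0.0 toolz [-0.04 -0.   -1.  ] q [ 0.34  0.48 -0.23 -0.03 -0.9  -2.2 ]
clock: 10.85
position: [588.1, 46.9, 86.3]
ee_rot: [0.155, 0.988, 0.003, -0.02]
contact_force: [-3.5, 0.6, 5.2]
gripper_width: 37.2
grasp_force: 59.4
t 10.85 tcp bin [52.3 -3.6  6.3] F bin [-3.6 -0.5  5.2] w 37.2 g 59.4 toolz [-0.04  0.   -1.  ] q [ 0.34  0.48 -0.22 -0.03 -0.9  -2.2 ]
```

Careful with the scale: shifts go in shares of 75 cm and turns go in shares of 4 rad. That gives: -110 mm / 750 = -0.1467, -100 mm / 750 = -0.1333.

```bash
python3 -m jog '{"plan":[[0, 0, 0, 0, 0, 0], [0, 0, 0, 0, 0, 0], [0, 0, 0, 0, 0, 0]]}' 62; python3 -m jog '{"plan":[[0, 0, -0.02, 0, 0, 0], [0, 0, -0.0533, 0, 0, 0], [-0.02, 0, -0.1, 0, 0, 0], [-0.0533, 0, -0.1333, 0, 0, 0], [-0.1, 0, -0.1467, 0, 0, 0], [-0.1, 0, -0.1467, 0, 0, 0]]}'; python3 - <<'E'
from h import *
st()
ims=[]
for n,box in(("scene",(175,145,75,70)),("top",(245,130,55,70))):
    p,d=viewer.get_image(n);cv2.imwrite(f"pics/{n}5.png",p);np.save(f"pics/{n}5.npy",d)
    x,y,w,h=box; ims.append(cv2.resize(p[y:y+h,x:x+w],None,fx=6,fy=6,interpolation=cv2.INTER_CUBIC))
cv2.imwrite("pics/m5.png",np.hstack(ims))
E
```

```text
clock: 11.15
position: [588.5, 46.9, 85.4]
ee_rot: [0.155, 0.988, 0.003, -0.02]
contact_force: [-0.6, -0.7, -0.0]
gripper_width: 62.0
grasp_force: 0.0
clock: 11.75
position: [667.6, 21.5, 193.7]
ee_rot: [0.156, 0.988, 0.004, -0.017]
contact_force: [-0.3, -0.1, -2.5]
gripper_width: 61.9
grasp_force: 0.0
t 11.75 tcp bin [135.7  -3.3 113.7] F bin [-0.3 -0.2 -2.5] w 61.9 g 0.0 toolz [-0.04  0.   -1.  ] q [ 0.26  0.5   0.1  -0.02 -1.2  -2.14]
```

View pics/m5.png

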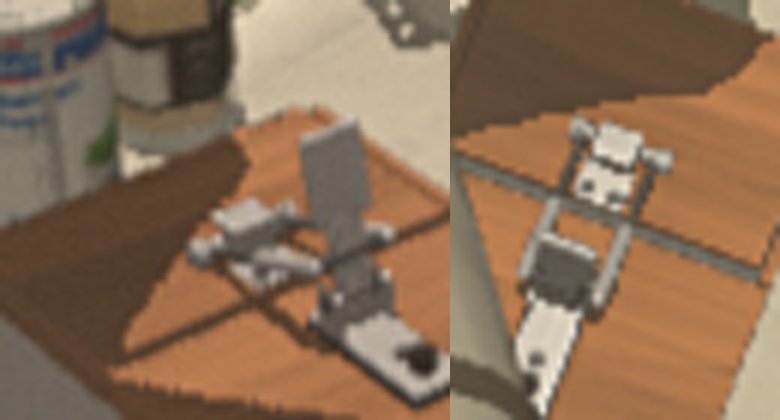

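In the scene crop the knobs are at (200,250) and (290,213). In the top crop they are at (581,131) and (658,158). The lip at (618,143) covers the middle of the bar, so it looks hooked. I'll triangulate the bar, lip and lever to check.

```bash
python3 - <<'E'
from h import *
s=lambda u,v:((u+.5)/6-.5+175,(v+.5)/6-.5+145)
t=lambda u,v:((u-450+.5)/6-.5+245,(v+.5)/6-.5+130)
for k,a,b in(("k+y",(202,250),(581,131)),("k-y",(289,213),(658,158)),("lip top ctr",(246,214),(617,142)),("lip +y+x corner",(214,213),(600,124)),("lip -y+x",(252,200),(640,136)),("lever top +y",(303,138),(540,237)),("lever top -y",(356,122),(596,258))):
    P,e=tri(s(*a),t(*b));print(k,bin(P).round(1),e.round(1))
E
```

```text
k+y [46.5 13.5  8.6] 0.5
k-y [ 45.1 -21.5  10.1] 3.3
lip top ctr [44.5 -3.4 17.7] 2.0
lip +y+x corner [49.2  6.  19.8] 0.4
lip -y+x [ 50.4 -11.   17.4] 0.9
lever top +y [-12.    8.5  80.9] 0.2
lever top -y [-11.8 -13.8  77.8] 0.1
```

The bar is at x ≈ 46, z ≈ 9, under the lip that ends at x ≈ 49.5. That is the seat, so the loop is hooked. Next I'll close the fingers and push the lever over.

Scaled: 118 mm / 750 = 0.1573, 100 mm / 750 = 0.1333, -0.04 rad / 4 = -0.01.

```bash
python3 -m jog '{"plan":[[0.04, 0, 0, 0, 0, 0], [0.0933, 0, 0.0067, 0, -0.005, 0], [0.1333, 0, 0.0107, 0, -0.01, 0], [0.1573, 0, 0.016, 0, -0.01, 0], [0.1573, 0, 0.016, 0, -0.01, 0], [0.1573, 0, 0.016, 0, -0.01, 0]]}' 0; python3 -c "
from h import *
st();go([12,-3.3,68],0)"
```

```text
clock: 12.45
position: [550.5, 59.1, 185.4]
ee_rot: [0.155, 0.988, 0.0, 0.0]
contact_force: [0.4, 0.9, 0.8]
gripper_width: 0.1
grasp_force: 0.0
t 12.45 tcp bin [ 12.8  -3.7 105.4] F bin [0.1 1.  0.8] w 0.1 g 0.0 toolz [ 0.  0. -1.] q [ 0.4   0.3  -0.24 -0.   -1.03 -2.28]
shift [ 0.8  0.3 37.4] rot [0.    0.    0.003]
```

Scaled: 37 mm / 750 = 0.0493, 20 mm / 750 = 0.0267.

```bash
python3 -m jog '{"plan":[[0, 0, 0.0267, 0, 0, 0], [0, 0, 0.0493, 0, 0, 0], [0, 0, 0.0493, 0, 0, 0]]}'; python3 -m jog '{"plan":[[0.0053, 0, 0, 0, 0, 0], [0.0107, 0, 0, 0, 0, 0], [0.016, 0, 0, 0, 0, 0], [0.0213, 0, 0, 0, 0, 0], [0.0213, 0, 0, 0, 0, 0]]}'; python3 -c "
from h import *
st()"; python3 -m jog '{"plan":[[0.004, 0, 0, 0, 0, 0], [0.008, 0, 0, 0, 0, 0], [0.012, 0, 0, 0, 0, 0], [0.012, 0, 0, 0, 0, 0]]}'; python3 -c "
from h import *
st()"
```

```text
clock: 12.75
position: [550.1, 58.2, 145.7]
ee_rot: [0.156, 0.988, -0.001, -0.002]
contact_force: [-0.3, 0.0, -0.2]
gripper_width: -0.0
grasp_force: 0.0
clock: 13.25
position: [537.0, 64.1, 150.0]
ee_rot: [0.155, 0.988, 0.001, 0.002]
contact_force: [3.4, -0.4, 2.8]
gripper_width: -0.1
grasp_force: 1.6
t 13.25 tcp bin [-1.7 -3.1 70. ] F bin [3.3 0.7 2.8] w -0.1 g 1.6 toolz [ 0.  0. -1.] q [ 0.42  0.32 -0.32  0.   -0.93 -2.3 ]
clock: 13.65
position: [527.5, 67.1, 148.7]
ee_rot: [0.155, 0.988, 0.001, 0.001]
contact_force: [4.4, 0.5, 2.5]
gripper_width: 0.2
grasp_force: 1.9
t 13.65 tcp bin [-11.6  -3.2  68.7] F bin [4.  1.8 2.5] w 0.2 g 1.9 toolz [ 0.  0. -1.] q [ 0.43  0.3  -0.34 -0.   -0.93 -2.31]
```

Scaled: 18 mm / 750 = 0.024, 16 mm / 750 = 0.0213.

```bash
python3 -m jog '{"plan":[[0.0053, 0, 0, 0, 0, 0], [0.0107, 0, 0, 0, 0, 0], [0.016, 0, 0.0007, 0, 0, 0], [0.0213, 0, 0.0027, 0, 0, 0], [0.024, 0, 0.004, 0, 0, 0], [0.024, 0, 0.004, 0, 0, 0]]}'; python3 -c "
from h import *
st()"; python3 -m jog '{"plan":[[0.0053, 0, 0.0027, 0, 0, 0], [0.0093, 0, 0.0053, 0, 0, 0], [0.0133, 0, 0.008, 0, 0, 0], [0.0187, 0, 0.012, 0, 0, 0], [0.0187, 0, 0.012, 0, 0, 0]]}'; python3 -c "
from h import *
st()"
```

```text
clock: 14.25
position: [510.3, 72.7, 145.2]
ee_rot: [0.155, 0.988, 0.001, 0.0]
contact_force: [4.8, 0.7, 1.5]
gripper_width: -0.0
grasp_force: 2.2
t 14.25 tcp bin [-29.6  -3.1  65.2] F bin [4.4 2.2 1.5] w -0.0 g 2.2 toolz [ 0.  0. -1.] q [ 0.46  0.28 -0.38 -0.   -0.9  -2.34]
clock: 14.75
position: [496.4, 76.8, 136.2]
ee_rot: [0.155, 0.988, 0.001, -0.0]
contact_force: [2.6, 2.3, 2.8]
gripper_width: -0.0
grasp_force: 1.9
t 14.75 tcp bin [-44.2  -3.5  56.2] F bin [1.7 3.  2.8] w -0.0 g 1.9 toolz [-0.  0. -1.] q [ 0.48  0.27 -0.42 -0.   -0.87 -2.36]
```

Scaled: 11 mm / 750 = 0.0147, 9 mm / 750 = 0.012.

```bash
python3 -m jog '{"plan":[[0.004, 0, 0.004, 0, 0, 0], [0.008, 0, 0.008, 0, 0, 0], [0.012, 0, 0.012, 0, 0, 0], [0.0147, 0, 0.0147, 0, 0, 0], [0.0147, 0, 0.0147, 0, 0, 0]]}'; python3 -c "
from h import *
st()"; python3 -m jog '{"plan":[[0.0027, 0, 0.004, 0, 0, 0], [0.0053, 0, 0.008, 0, 0, 0], [0.008, 0, 0.0133, 0, 0, 0], [0.0093, 0, 0.0173, 0, 0, 0], [0.0093, 0, 0.0173, 0, 0, 0]]}'; python3 -c "
from h import *
st()"
```

```text
clock: 15.25
position: [485.4, 79.4, 124.7]
ee_rot: [0.155, 0.988, -0.0, -0.001]
contact_force: [2.7, -0.2, 1.1]
gripper_width: 0.3
grasp_force: 1.3
t 15.25 tcp bin [-55.5  -4.5  44.7] F bin [2.6 0.6 1.1] w 0.3 g 1.3 toolz [-0. -0. -1.] q [ 0.49  0.27 -0.46 -0.   -0.84 -2.37]
clock: 15.75
position: [478.0, 81.3, 111.2]
ee_rot: [0.156, 0.988, -0.001, -0.002]
contact_force: [-0.1, 1.3, -0.3]
gripper_width: -0.2
grasp_force: 0.1
t 15.75 tcp bin [-63.   -4.9  31.2] F bin [-0.5  1.2 -0.3] w -0.2 g 0.1 toolz [-0. -0. -1.] q [ 0.5   0.28 -0.49 -0.   -0.8  -2.39]
```

Scaled: -170 mm / 750 = -0.2267, -140 mm / 750 = -0.1867.

```bash
python3 -m jog '{"plan":[[0, 0, -0.0267, 0, 0, 0], [0.0133, 0, -0.0667, 0, 0, 0], [-0.0267, 0, -0.12, 0, 0, 0], [-0.08, 0, -0.1467, 0, 0, 0], [-0.1333, 0, -0.1467, 0, 0, 0], [-0.1867, 0, -0.1467, 0, 0, 0], [-0.2267, 0, -0.1467, 0, 0, 0], [-0.2267, 0, -0.1467, 0, 0, 0]]}'; python3 - <<'E'
from h import *
st()
ims=[]
for n,box in(("scene",(175,145,75,70)),("top",(240,130,55,70))):
    p,d=viewer.get_image(n);cv2.imwrite(f"pics/{n}6.png",p);np.save(f"pics/{n}6.npy",d)
    x,y,w,h=box; ims.append(cv2.resize(p[y:y+h,x:x+w],None,fx=6,fy=6,interpolation=cv2.INTER_CUBIC))
    K,Dd,R,t=cal(n); vv,uu=np.mgrid[y:y+h,x:x+w]; z=d[y:y+h,x:x+w].ravel()
    q=cv2.undistortPoints(np.c_[uu.ravel(),vv.ravel()].astype(float).reshape(-1,1,2),K,Dd).reshape(-1,2)
    P=bin((np.c_[q,np.ones(len(q))]*z[:,None]-t)@R)[z>0]
    P=P[(abs(P[:,1]+3)<24)&(P[:,2]>6)&(P[:,2]<95)&(P[:,0]>-100)&(P[:,0]<60)]; P=P[np.argsort(P[:,0])]
    print(n,P[::max(1,len(P)//40)].round(0).astype(int).tolist())
cv2.imwrite("pics/m6.png",np.hstack(ims))
E
```

```text
clock: 16.55
position: [642.5, 28.3, 219.3]
ee_rot: [0.157, 0.988, -0.001, -0.003]
contact_force: [-1.1, -0.2, -0.2]
gripper_width: -0.1
grasp_force: 0.0
t 16.55 tcp bin [109.7  -4.6 139.3] F bin [-1.  -0.5 -0.2] w -0.1 g 0.0 toolz [-0. -0. -1.] q [ 0.29  0.43  0.04 -0.   -1.19 -2.18]
scene [[-82, 6, 33], [-75, 8, 33], [-69, 9, 28], [-68, 4, 32], [-64, 2, 32], [-62, -10, 30], [-61, 7, 25], [-59, 4, 10], [-57, -1, 14], [-55, 7, 30], [-53, 1, 10], [-50, -12, 27], [-47, -1, 9], [-43, 3, 26], [-41, 12, 24], [-39, -13, 24], [-37, 3, 25], [-36, 8, 22], [-34, -9, 23], [-32, -16, 22], [-31, 4, 20], [-29, -16, 22], [-27, 9, 22], [-25, -13, 21], [-23, 3, 20], [-20, -15, 23], [-18, 7, 24], [-15, -14, 21], [-7, -17, 18], [-1, -19, 17], [11, 11, 14], [23, -18, 12], [31, -19, 13], [32, 4, 10], [33, -5, 8], [35, 12, 12], [36, -10, 17], [38, 13, 11], [40, -26, 11], [41, 18, 11], [43, -5, 16]]
top [[-80, 10, 32], [-75, -4, 33], [-72, -6, 35], [-69, -12, 31], [-67, -6, 32], [-64, 8, 29], [-61, 1, 29], [-58, 7, 29], [-56, 8, 28], [-53, -8, 30], [-50, -7, 25], [-46, -4, 26], [-43, -5, 24], [-40, 1, 23], [-38, -3, 24], [-36, -8, 22], [-34, -20, 20], [-32, 1, 25], [-30, -3, 20], [-28, -2, 23], [-26, 1, 20], [-25, 4, 20], [-23, 13, 23], [-21, 0, 23], [-20, -9, 18], [-17, -14, 13], [-15, 13, 19], [-13, -2, 8], [-11, -1, 8], [-8, 8, 6], [-4, -17, 18], [3, -19, 14], [10, -17, 14], [18, 12, 12], [24, -20, 12], [31, -17, 11], [34, -3, 14], [36, -21, 8], [38, -20, 12], [39, -19, 14], [41, 5, 16], [43, -8, 17], [44, 3, 15]]
```

View pics/m6.png

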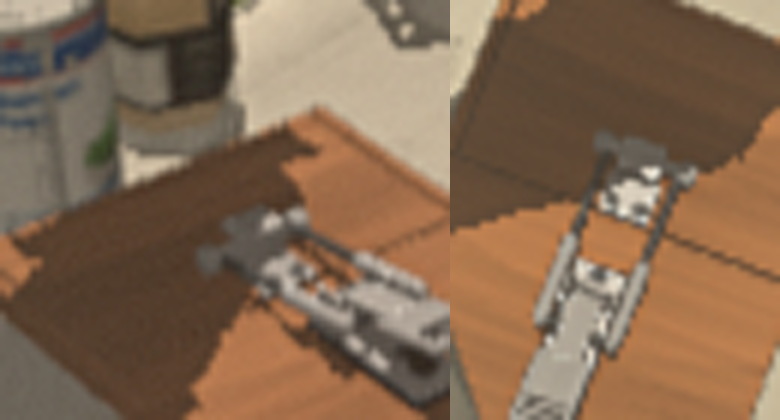

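The loop is hooked: the knobs at top crop (605,140) and (686,175) sit under the lip, and the lid gap has closed to a thin line. The lever is still about 0.2 rad up, near toggle, with its tip at z ≈ 33. I'll go back and press it down onto the stop.

Scaled: 179 mm / 750 = 0.2387, 170 mm / 750 = 0.2267.

```bash
python3 -m jog '{"plan":[[0.0533, 0, 0, 0, 0, 0], [0.1067, 0, 0, 0, 0, 0], [0.16, 0, 0, 0, 0, 0], [0.2, -0.0013, 0.04, 0, 0, 0], [0.2267, -0.0013, 0.08, 0, 0, 0], [0.2387, 0.0013, 0.12, 0, 0, 0], [0.2387, 0.0013, 0.12, 0, 0, 0], [0.2387, 0.0013, 0.12, 0, 0, 0]]}'; python3 -c "
from h import *
st();go([-71,-3.3,30],0)"
```

```text
clock: 17.45
position: [471.2, 85.7, 133.1]
ee_rot: [0.154, 0.988, -0.0, 0.0]
contact_force: [0.1, -0.1, 0.0]
gripper_width: 0.4
grasp_force: 0.0
t 17.45 tcp bin [-70.9  -2.8  53.1] F bin [ 0.1 -0.   0. ] w 0.4 g 0.0 toolz [ 0.  0. -1.] q [ 0.52  0.24 -0.48  0.   -0.85 -2.4 ]
shift [ 0.1 -0.5 23.1] rot [0.    0.    0.003]
```

Scaled: 20 mm / 750 = 0.0267, 16 mm / 750 = 0.0213.

```bash
python3 -m jog '{"plan":[[0, 0, 0.0107, 0, 0, 0], [0, 0, 0.0213, 0, 0, 0], [0, 0, 0.0267, 0, 0, 0], [0, 0, 0.0267, 0, 0, 0]]}'; python3 -c "
from h import *
st()"; python3 -m jog '{"plan":[[0, 0, 0.0027, 0, 0, 0], [0, 0, 0.0053, 0, 0, 0], [0, 0, 0.008, 0, 0, 0], [0, 0, 0.008, 0, 0, 0]]}';  python3 -c "
from h import *
st()"; python3 -m jog '{"plan":[[0, 0, 0.0013, 0, 0, 0], [0, 0, 0.0027, 0, 0, 0], [0, 0, 0.004, 0, 0, 0], [0, 0, 0.004, 0, 0, 0]]}';  python3 -c "
from h import *
st()"
```

```text
clock: 17.85
position: [471.5, 85.4, 111.9]
ee_rot: [0.156, 0.988, 0.0, -0.0]
contact_force: [-0.2, -0.0, 0.4]
gripper_width: -0.3
grasp_force: 0.0
t 17.85 tcp bin [-70.5  -3.   31.9] F bin [-0.2 -0.1  0.4] w -0.3 g 0.0 toolz [-0. -0. -1.] q [ 0.52  0.27 -0.51 -0.   -0.8  -2.4 ]
clock: 18.25
position: [471.5, 85.6, 106.2]
ee_rot: [0.155, 0.988, 0.0, 0.0]
contact_force: [-0.1, 0.5, -0.4]
gripper_width: -0.0
grasp_force: 0.0
t 18.25 tcp bin [-70.6  -2.8  26.2] F bin [-0.3  0.5 -0.4] w -0.0 g 0.0 toolz [ 0.  0. -1.] q [ 0.52  0.28 -0.51 -0.   -0.78 -2.4 ]
clock: 18.65
position: [471.5, 85.6, 103.2]
ee_rot: [0.155, 0.988, 0.0, 0.0]
contact_force: [0.3, 0.2, 0.7]
gripper_width: -0.1
grasp_force: 0.0
t 18.65 tcp bin [-70.6  -2.8  23.2] F bin [0.2 0.2 0.7] w -0.1 g 0.0 toolz [ 0.  0. -1.] q [ 0.52  0.28 -0.52 -0.   -0.77 -2.4 ]
```

Scaled: 3 mm / 750 = 0.004, 2 mm / 750 = 0.0027.

```bash
for i in 1 ; do python3 -m jog '{"plan":[[0, 0, 0.0013, 0, 0, 0], [0, 0, 0.0027, 0, 0, 0], [0, 0, 0.004, 0, 0, 0], [0, 0, 0.004, 0, 0, 0]]}' >/dev/null;  python3 -c "
from h import *
st()"; done; python3 -m jog '{"plan":[[0, 0, 0.0013, 0, 0, 0], [0, 0, 0.0027, 0, 0, 0], [0, 0, 0.004, 0, 0, 0], [0, 0, 0.004, 0, 0, 0]]}'>/dev/null;  python3 -c "
from h import *
st()"
```

```text
t 19.05 tcp bin [-70.6  -2.8  20.2] F bin [-0.4  0.7  0.2] w 0.1 g 0.0 toolz [-0.  0. -1.] q [ 0.52  0.29 -0.52 -0.   -0.76 -2.4 ]
t 19.45 tcp bin [-70.4  -2.7  19.6] F bin [-6.4 -1.8 15.7] w -0.1 g 8.2 toolz [ 0.  0. -1.] q [ 0.52  0.29 -0.52  0.   -0.76 -2.4 ]
```

Scaled: 1 mm / 750 = 0.0013.

```bash
python3 -m jog '{"plan":[[0, 0, 0.0013, 0, 0, 0], [0, 0, 0.0013, 0, 0, 0], [0, 0, 0.0013, 0, 0, 0]]}'>/dev/null;  python3 -c "
from h import *
st()";  python3 -m jog '{"plan":[[0, 0, -0.0133, 0, 0, 0], [0, 0, -0.0667, 0, 0, 0], [-0.0267, 0, -0.12, 0, 0, 0], [-0.08, 0, -0.1467, 0, 0, 0], [-0.1333, 0, -0.1467, 0, 0, 0], [-0.1867, 0, -0.1467, 0, 0, 0], [-0.2267, 0, -0.1467, 0, 0, 0], [-0.2267, 0, -0.1467, 0, 0, 0]]}'; python3 - <<'E'
from h import *
st()
for n,box in(("scene",(175,145,80,80)),("top",(240,130,55,75))):
    p,d=viewer.get_image(n);cv2.imwrite(f"pics/{n}7.png",p)
    x,y,w,h=box
    K,Dd,R,t=cal(n); vv,uu=np.mgrid[y:y+h,x:x+w]
    def pts(d):
        z=d[y:y+h,x:x+w].ravel()
        q=cv2.undistortPoints(np.c_[uu.ravel(),vv.ravel()].astype(float).reshape(-1,1,2),K,Dd).reshape(-1,2)
        P=bin((np.c_[q,np.ones(len(q))]*z[:,None]-t)@R)[z>0]
        return P[(abs(P[:,1]+3)<9)&(P[:,2]>17)&(P[:,2]<45)&(P[:,0]>-95)&(P[:,0]<-40)]
    for dd in(np.load(f"pics/{n}6.npy"),d):
        P=pts(dd); print(n,len(P),"slope,z@-70",np.polyfit(P[:,0]+70,P[:,2],1).round(3) if len(P)>3 else None)
E
```

```text
t 19.75 tcp bin [-70.4  -2.7  19.6] F bin [-8.5 -2.2 22. ] w -0.4 g 11.2 toolz [ 0.  0. -1.] q [ 0.52  0.29 -0.52  0.   -0.76 -2.4 ]
clock: 20.55
position: [635.9, 32.1, 204.8]
ee_rot: [0.156, 0.988, -0.0, -0.0]
contact_force: [-0.0, -0.3, -0.7]
gripper_width: 0.1
grasp_force: 0.0
t 20.55 tcp bin [102.3  -2.9 124.8] F bin [ 0.1 -0.3 -0.7] w 0.1 g 0.0 toolz [-0. -0. -1.] q [ 0.3   0.42 -0.    0.   -1.15 -2.19]
scene 89 slope,z@-70 [-0.204 31.378]
scene 113 slope,z@-70 [-2.0000e-03  2.0962e+01]
top 121 slope,z@-70 [-0.227 31.606]
top 126 slope,z@-70 [4.0000e-03 2.0788e+01]
```

Both views now show the lever level (slope about 0, down from about 0.21), and the stop was felt at 22 N. The arm is clear of everything.

```bash
python3 -c "
from bench import arm
print(arm.job_done())"
```

```text
the job is handed in; nothing more can be done
None
```

I hooked the loop behind the keeper and folded the lever over, pressing it at 22 N onto its stop. The depth images show it lying level, and the lid is drawn shut. The arm is clear of everything, never came near the jars, mug or garlic, and I handed the job in at about 21 s.

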